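Hook the grabber probe onto the tall terminal post

ROBOT

A 6-joint arm with a two-finger parallel gripper is mounted at the origin on a cart in front of the work surface, level with it; the furniture and walls round the work are solid. World frame = base frame: x ahead of the robot, y to its left, z up, the work surface at z = 0. Lengths are in m, angles in degrees, forces in N, time in s.
With the tool pointing down it reaches from about 0.325 to 0.775 m from the base axis. Payload 5.5 kg.
Tool frame: the origin (TCP) lies at the very end of the fingers, on their centre line; the grasp point (between the pads) lies 19 mm behind it; z points along the fingers, y is the line along which they close (so a half turn about z gives the same grasp; the last joint's range is limited). The gripper opens to 88 mm and grips with 3 to 60 N. Pads are 20 mm wide; open, the fingers measure 115 mm over their backs; the gripper's body (75 mm by 178 mm) begins 61 mm behind the grasp point.
Start: joints at [-74.295, 5.22, 70.514, -0, 104.267, -3.249], TCP at [0.195, -0.567, 0.223] pointing down, gripper open.
Joint ranges: [-164.24, 164.24], [-49.07, 125.15], [9.68, 141.18], [-86.29, 266.29], [3.28, 154.24], [-151.56, 151.56]. Speed limits (degrees/s): [147.25, 147.25, 172.46, 180, 180, 180].

INTERFACE

Orientations are given as [roll, pitch, yaw] about the fixed x, y, z axes, in that order (R = Rz(yaw) Ry(pitch) Rx(roll)).
In Python, from bench import arm gives the robot as it stands.
- The arm moves only by the shell command python3 -m jog 'ROWS' [FORCE]. ROWS is a JSON object of lists of equal length, an entry for each row: "grip": the gripper command: -1 is shut, 1 is fully open, values between are in proportion; "xyz": the shift along the tool's x, y, z in mm, a list of three; "roll": the turn about the tool's z in rad. In form: {"grip": [grip, ...], "xyz": [[tx, ty, tz], ...], "roll": [roll, ...]}. A call has exactly 5 rows; each row shifts and turns the commanded pose from where the row before left it, along the tool's axes as they then stand; what a row does not reach is not made up. A row lasts 1/10 s, in which the tool goes at most 50 mm and 8.59 degrees, less where a joint would pass 70% of its speed; a pose out of reach is approached as far as the arm can. A call is refused whole if a number of a shift passes 50 or a number of a turn 0.15, either way. A call with a gripper value outside its range is refused whole. The fingers move at their own pace and stop on an object; FORCE is the grip in N (left out, the last holds). Time passes only in rows, so rows that do not move let the fingers close, or fill a call up. It gives the time, the measured TCP pose, the force, the opening and the grip force at its end, in the units of the state.
- arm.observe(): the state, without advancing time (a new reading comes with each control period).
- arm.get_image(name): name is "scene" or "top" or "wrist"; returns a dict with "color" (384x512x3 uint8, blue, green, red), "mtx" (3x3 intrinsics, pixels), "rvec" (rotation vector, rad) and "tvec" (3), from world to camera coordinates, as OpenCV has them. Camera axes: x right, y down, z forward; pixel columns grow to the right and rows downward; lengths in m; the calibration is good to about 2 mm. A picture is of the moment at which its call begins. There is no depth.
- arm.close_job(): hands the job in; it is judged then, once.
The state is a dict: "time": time; "joints": joint angles; "joint_vel": joint speeds; "tau": joint torques, N m; "tool_pos": TCP position; "tool_rot": TCP orientation; "force": force on the tool from outside, world axes, zero at the start; "wrist_torque": the same for the moment, N m; "opening": finger opening in m; "finger_force": force on a finger pad.
Only numpy, scipy, OpenCV 4.12 (cv2) and the standard library are available. Lean on these libraries where they do the work, as an engineer would, in place of code of your own. Each camera call takes 0.05 s, during which the arm holds its last target. There are 200 camera calls.

TASK

Clip the grabber probe onto the tall plain terminal post: squeeze the probe's two upright plates together so that its hook runs out, set the open hook down round the post, and let go so that the spring pulls the hook shut on the post. Leave the probe standing flat on the worktop, holding the post.

Things in the scene. Friction and masses are not known exactly. Their poses are not given: they have to be found in the camera images.
- probe: Loose grey grabber probe, 0.2 kg, 125 x 40 x 64 mm, on a black foot. Origin: centre of its underside; x forward to the hook, z up. Two upright plates 26 mm wide, tops at z=64, to squeeze from above along x (this also carries it): front fixed, x=10..16 mm, over the barrel (top z=28; keep fingertips near z=42); rear one on the plunger, x=-42..-36 at rest. 58 mm over both, 34 squeezed.
- mouth (a point): Middle of the hook's mouth when fully squeezed, fixed on the probe at x=88, y=0, z=20 mm, same axes. The mouth is open above and below: flat nose at x=75, level 6 mm steel hook with cross bar inner face at x=101 squeezed (77 at rest); side rod and short lip leave 28 mm clear in y. At rest the mouth is only 2 mm long. Nose underside z=12; the black foot ends at x=50.
- plunger (a joint): Travel of the sprung plunger with rear plate and hook, m: 0 at rest (hook drawn in), 0.024 fully squeezed (hook out, firm stop). The spring pushes back with 3 N at rest, 6 N fully squeezed; a grip of 15 to 25 N holds it at the stop. About 0.008 when closed on the 10 mm post.
- tall_post: Post to catch: bare steel, 10 mm thick, 50 mm high, fixed on a round black base (32 mm wide, 8 high; collar 18 wide up to z=11, which the standing probe's nose clears). Origin: centre of underside. In a left-right row with it, in any order, 90 mm or more apart: a bare post only 26 mm high and a post with a 30 mm wide black knob. Clear from the robot's side with the probe pointing to +x.

How it is judged:
By the outcome, as a careful person would: the job done as asked, in the order asked, and still so for the second after the job is handed in, with the robot touching nothing.
It also fails if it takes over 38 s, if anything falls off the work surface, if the arm or the gripper's body presses on something with over 40 N, if the wrist force passes 120 N, or if a joint passes its speed limit or range.

## Working session

There is one attempt and no reset: what is moved stays moved. The work goes in short steps, Python scripts to look and compute and a shell command to move; the robot and the scene stay as the last step left them, time stands still between calls to the robot, and variables do not carry over. Pictures are saved under pics/ and viewed, at most 10 in all, crops included, and the job is handed in when it is done.

```bash
ls; mkdir -p pics
cat > h.py <<'E'
import numpy as np, cv2
from bench import arm
def cam(name,fn=None):
    d=arm.get_image(name)
    if fn: cv2.imwrite('pics/'+fn,d['color'])
    np.savez(''+name+'.npz',**d); return d
def ray(d,u,v,z):
    R=cv2.Rodrigues(np.array(d['rvec'],float))[0];t=np.array(d['tvec'],float).ravel()
    r=R.T@np.linalg.inv(d['mtx'])@np.array([u,v,1.]);c=-R.T@t
    return c+r*(z-c[2])/r[2]
def proj(d,P):
    return cv2.projectPoints(np.array(P,float).reshape(-1,3),np.array(d['rvec'],float),np.array(d['tvec'],float),np.array(d['mtx'],float),None)[0][:,0]
E
python3 - <<'E'
from h import *
print(arm.observe())
a=cam('top');b=cam('scene')
im=cv2.resize(a['color'],(800,600),interpolation=cv2.INTER_CUBIC);cv2.imwrite('pics/t1.png',im)
im=cv2.resize(b['color'],(800,600),interpolation=cv2.INTER_CUBIC);cv2.imwrite('pics/s1.png',im)
E
```

```text
pics
{'time': 0.0, 'joints': array([-7.42976550e+01,  5.26432112e+00,  7.05820485e+01, -4.91955849e-04,
        1.04267327e+02, -3.24898693e+00]), 'joint_vel': array([-0.00022911, -0.03256676,  0.0543971 , -0.02366139,  0.03753828,
        0.02366158]), 'tau': array([-4.79080336e-04, -4.46455264e+01, -4.06442392e+01,  6.97640190e-02,
        2.94094789e-02, -1.39843937e-04]), 'tool_pos': array([ 0.1947694 , -0.5671879 ,  0.22149256]), 'tool_rot': array([-1.79886459e+02, -5.96752616e-03,  1.89512052e+01]), 'force': array([-0.2923599 ,  0.11662039,  0.84901974]), 'wrist_torque': array([-0.02607298, -0.00154351, -0.05500091]), 'finger_force': 0.0, 'opening': 0.08779995259633869}
```

View pics/t1.png

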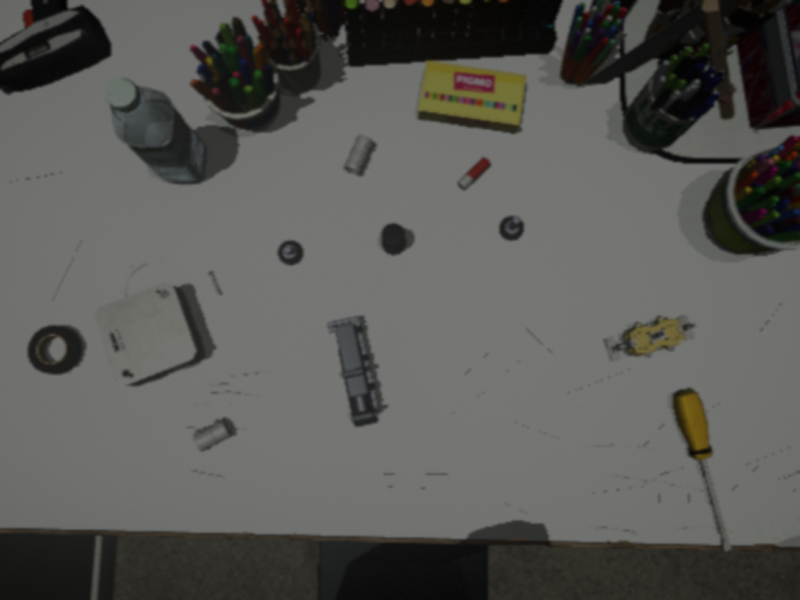

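View pics/s1.png

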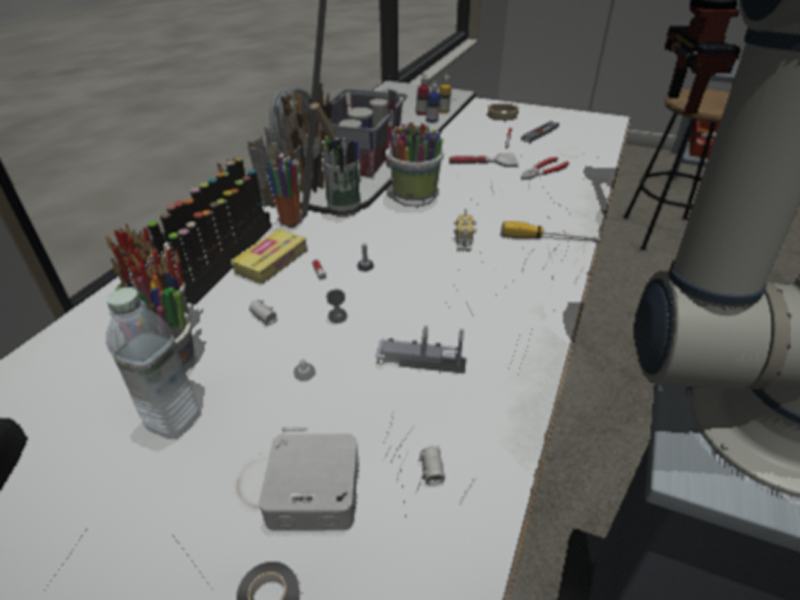

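The top view shows the probe at about (355,370) with its hook end up at (347,322). The posts are at (290,252), short; (393,238), knob; and (511,228). The scene view confirms the last, at (365,258), is the tall plain one. I'll enlarge both.

Run:
```python
from h import *
a=dict(np.load('top.npz'));b=dict(np.load('scene.npz'))
def crop(d,x,y,w,h,s): return cv2.convertScaleAbs(cv2.resize(d['color'][y:y+h,x:x+w],None,fx=s,fy=s,interpolation=cv2.INTER_CUBIC),alpha=1.8)
P=crop(a,200,195,55,85,7)  # 385x595
T=crop(a,310,130,40,40,7) # 280x280
S=crop(b,222,150,25,30,9) # 225x270
o=np.zeros((600,800,3),np.uint8);o[:595,:385]=P;o[:280,400:680]=T;o[300:570,400:625]=S
cv2.imwrite('pics/c1.png',o)
for u,v in [(355,370),(347,322),(365,420),(511,228)]: print(ray(a,u*.64,v*.64,0.0))
R=cv2.Rodrigues(a['rvec'])[0];print(-R.T@a['tvec'].ravel())
```

```text
[0.48193524 0.06626905 0.        ]
[0.54238443 0.07817127 0.        ]
[0.42026677 0.05204458 0.        ]
[ 0.66844917 -0.12992654  0.        ]
[0.44322758 0.00497355 0.89185243]
```

View pics/c1.png

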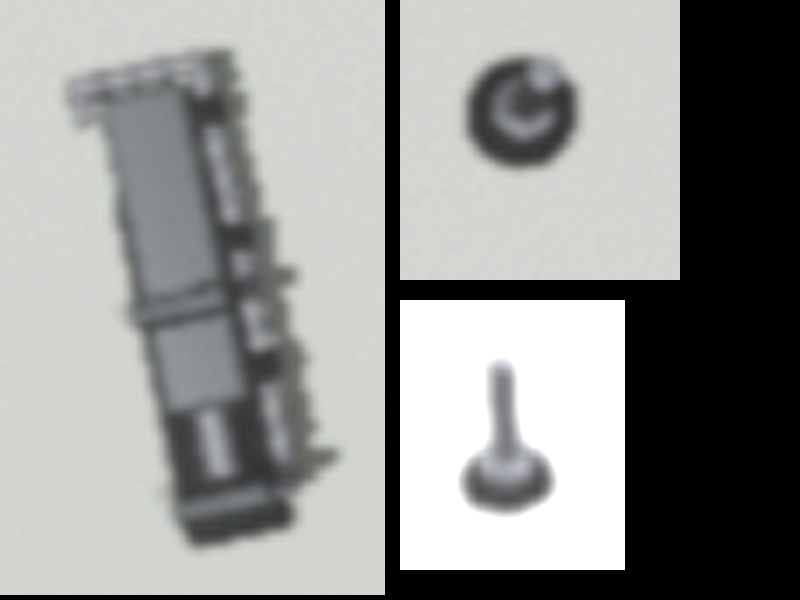

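The crop shows front plate top-edge midpoint (180,304), rear plate top midpoint (224,501), post base centre (522,111) and post top (546,73). The tall plain post is confirmed.

Run:
```python
from h import *
a=dict(np.load('top.npz'));b=dict(np.load('scene.npz'))
f=lambda x,y,ox,oy,s,z,d=a: ray(d,ox+(x+.5)/s-.5,oy+(y+.5)/s-.5,z)
F=f(180,304,200,195,7,.064);Rr=f(224,501,200,195,7,.064)
print('F',F,'R',Rr,np.linalg.norm(F-Rr),'yaw',np.degrees(np.arctan2(*(F-Rr)[1::-1])))
for p in [(135,315),(228,292),(180,512),(268,490)]: print(f(*p,200,195,7,.064))
u=(F-Rr)/np.linalg.norm(F-Rr); O=(F+Rr)/2+u*.013; print('origin',O)
print('post base',f(122,111,310,130,7,.004),'top',f(146,73,310,130,7,.05))
print('scene base',f(107,180,222,150,9,.004,b),'top',f(100,66,222,150,9,.05,b))
# check reprojection in crop pixel of probe keypoints
yaw=np.arctan2(u[1],u[0]);c,s=np.cos(yaw),np.sin(yaw)
K=[(13,13,64),(13,-13,64),(-39,13,64),(-39,-13,64),(75,0,28),(80,0,20)]
W=[(O[0]+(c*x-s*y)/1e3,O[1]+(s*x+c*y)/1e3,z/1e3) for x,y,z in K]
print(((proj(a,W)-[200,195]+.5)*7).round())
```

```text
F [0.47691079 0.06529728 0.064     ] R [0.42656703 0.05245689 0.064     ] 0.05195545967911743 yaw 14.30846690885457
[0.47382709 0.07692843 0.064     ]
[0.48027153 0.05288386 0.064     ]
[0.42353344 0.06372977 0.064     ]
[0.42960269 0.04117632 0.064     ]
origin [0.46433564 0.06208994 0.064     ]
post base [ 0.66844982 -0.12924437  0.004     ] top [ 0.66751833 -0.12884809  0.05      ]
scene base [ 0.66894446 -0.12981907  0.004     ] top [ 0.66740781 -0.12643051  0.05      ]
[[132. 316.]
 [229. 293.]
 [175. 513.]
 [274. 490.]
 [141.  89.]
 [139.  75.]]
```

```bash
python3 -m jog '{"grip":[1,1,1,1,1],"xyz":[[0,0,0],[0,0,0],[0,0,0],[0,0,0],[0,0,0]],"roll":[-0.149,-0.149,-0.149,-0.149,-0.149]}' 20 && python3 -m jog '{"grip":[1,1,1,1,1],"xyz":[[0,0,0],[0,0,0],[0,0,0],[0,0,0],[0,0,0]],"roll":[-0.149,-0.149,-0.149,-0.149,-0.149]}'
```

```text
time: 0.6
tool_pos: [0.1948, -0.5673, 0.222]
tool_rot: [-180.0, -0.0, 62.0]
force: [0.8, 0.1, 0.0]
opening: 0.0878
finger_force: 0.0
time: 1.1
tool_pos: [0.1948, -0.5673, 0.222]
tool_rot: [-180.0, -0.1, 104.7]
force: [0.1, -0.4, 0.6]
opening: 0.0877
finger_force: 0.0
```

Now the traverse: 543 mm along tool x and 404 mm along tool y.

```bash
python3 -m jog '{"grip":[1,1,1,1,1],"xyz":[[36,27,0],[36,27,0],[36,27,0],[36,27,0],[36,27,0]],"roll":[0,0,0,0,0]}' && python3 -m jog '{"grip":[1,1,1,1,1],"xyz":[[36,27,0],[36,27,0],[36,27,0],[36,27,0],[36,27,0]],"roll":[0,0,0,0,0]}' && python3 -m jog '{"grip":[1,1,1,1,1],"xyz":[[36,27,0],[36,27,0],[36,27,0],[36,27,0],[36,27,0]],"roll":[0,0,0,0,0]}'
python3 - <<'E'
from h import *
def err(x,y,yaw):
    s=arm.observe();c=np.radians(s['tool_rot'][2]);d=np.array([x,y])-s['tool_pos'][:2]
    print(s['tool_pos'],s['tool_rot'],'tx,ty mm',1e3*(d@[np.cos(c),np.sin(c)]),1e3*(d@[np.sin(c),-np.cos(c)]),'roll',c-np.radians(yaw))
err(.45174,.05888,104.3)
a=cam('wrist');im=cv2.convertScaleAbs(a['color'],alpha=1.5)
O=np.array([.46434,.06209]);y=np.radians(14.3);c,s=np.cos(y),np.sin(y)
K=[(16,13,64),(16,-13,64),(-42,13,64),(-42,-13,64),(75,0,28)]
for p in proj(a,[(O[0]+(c*x-s*v)/1e3,O[1]+(s*x+c*v)/1e3,z/1e3) for x,v,z in K]): cv2.circle(im,tuple(int(q) for q in p),2,(0,0,255),-1)
cv2.imwrite('pics/w1.png',im)
E
```

```text
time: 1.6
tool_pos: [0.2814, -0.3579, 0.2221]
tool_rot: [-180.0, -0.0, 104.3]
force: [0.5, -0.1, 0.4]
opening: 0.0876
finger_force: 0.0
time: 2.1
tool_pos: [0.3676, -0.1501, 0.2224]
tool_rot: [180.0, 0.0, 104.3]
force: [0.2, -0.6, -0.2]
opening: 0.0883
finger_force: 0.0
time: 2.6
tool_pos: [0.4539, 0.0579, 0.2224]
tool_rot: [-180.0, 0.0, 104.3]
force: [0.6, -1.8, 0.4]
opening: 0.0881
finger_force: 0.0
[0.45387768 0.05787779 0.22236921] [-1.79992222e+02  7.92433322e-03  1.04337934e+02] tx,ty mm 1.5003747167674404 -1.8229106385146525 roll 0.000662066887880286
```

View pics/w1.png

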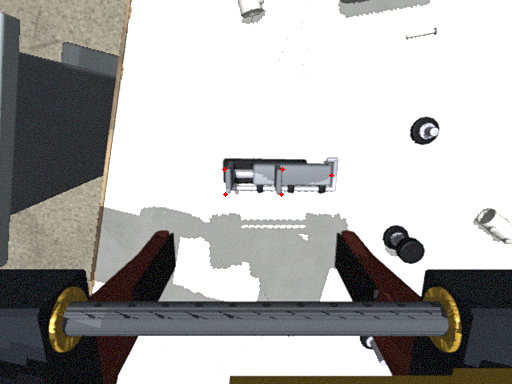

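The wrist view shows my predicted plate corners (225–282, 169–195) lying on the plates within 1–2 px. Next: descend and squeeze.

```bash
python3 -m jog '{"grip":[1,1,1,1,1],"xyz":[[1.5,-1.8,36],[0,0,36],[0,0,36],[0,0,36],[0,0,20]],"roll":[0,0,0,0,0]}' && python3 -m jog '{"grip":[1,1,1,1,1],"xyz":[[0,0,8],[0,0,8],[0,0,0],[0,0,0],[0,0,0]],"roll":[0,0,0,0,0]}' && python3 -m jog '{"grip":[-0.1,-0.4,-0.6,-1,-1],"xyz":[[0,0,0],[0,0,0],[0,0,0],[0,0,0],[0,0,0]],"roll":[0,0,0,0,0]}' 20 && python3 -m jog '{"grip":[-1,-1,-1,-1,-1],"xyz":[[0,0,0],[0,0,0],[0,0,0],[0,0,0],[0,0,0]],"roll":[0,0,0,0,0]}'
```

```text
time: 3.15
tool_pos: [0.4496, 0.0568, 0.0547]
tool_rot: [-179.7, -0.1, 104.3]
force: [-0.3, -0.3, 0.3]
opening: 0.0876
finger_force: 0.0
time: 3.65
tool_pos: [0.4524, 0.057, 0.044]
tool_rot: [179.9, 0.0, 104.3]
force: [-0.3, 0.7, 1.3]
opening: 0.0877
finger_force: 0.0
time: 4.15
tool_pos: [0.4518, 0.057, 0.0428]
tool_rot: [180.0, -0.0, 104.3]
force: [1.5, 0.4, -0.1]
opening: 0.0518
finger_force: 4.5
time: 4.65
tool_pos: [0.4517, 0.057, 0.0429]
tool_rot: [180.0, -0.0, 104.3]
force: [0.3, 0.8, 2.3]
opening: 0.0336
finger_force: 20.0
```

Squeezed to the stop (33.6 mm, 20 N). Lift, align, carry over the post.

```bash
python3 -m jog '{"grip":[-1,-1,-1,-1,-1],"xyz":[[0,0,-8],[0,0,-16],[0,0,-22],[0,0,-22],[0,0,-12]],"roll":[0,0,0,0,0]}' && python3 -m jog '{"grip":[-1,-1,-1,-1,-1],"xyz":[[0,0,0],[0,0,0],[0,0,0],[0,0,0],[0,0,0]],"roll":[0.05,0.05,0.05,0.05,0.05]}' && python3 -m jog '{"grip":[-1,-1,-1,-1,-1],"xyz":[[-10,7,0],[-20,14,0],[-28,19,0],[-28,19,0],[-28,19,0]],"roll":[0,0,0,0,0]}' && python3 -m jog '{"grip":[-1,-1,-1,-1,-1],"xyz":[[-28,19,0],[-25,17,0],[-14,9,0],[-7,4,0],[0,0,0]],"roll":[0,0,0,0,0]}' && python3 -m jog '{"grip":[-1,-1,-1,-1,-1],"xyz":[[0,0,0],[0,0,0],[0,0,0],[0,0,0],[0,0,0]],"roll":[0,0,0,0,0]}'
python3 - <<'E'
from h import *
s=arm.observe();print(s['tool_pos'],s['tool_rot'])
a=cam('top');b=cam('scene');w=cam('wrist')
def crop(d,x,y,w,h,s): return cv2.convertScaleAbs(cv2.resize(d['color'][y:y+h,x:x+w],None,fx=s,fy=s,interpolation=cv2.INTER_CUBIC),alpha=1.6)
o=np.zeros((600,800,3),np.uint8)
o[:300,:400]=crop(b,200,130,100,75,4)
o[:300,400:]=crop(a,270,110,100,75,4)
o[300:,:400]=cv2.resize(w['color'],(400,300))
o[300:,400:]=crop(w,200,100,200,150,2)
cv2.imwrite('pics/m1.png',o)
E
```

```text
time: 5.15
tool_pos: [0.4519, 0.0569, 0.1245]
tool_rot: [179.9, 0.0, 104.3]
force: [0.3, 0.3, -1.3]
opening: 0.0337
finger_force: 20.0
time: 5.65
tool_pos: [0.4511, 0.0569, 0.122]
tool_rot: [-179.9, 0.0, 89.9]
force: [0.3, -0.5, -1.8]
opening: 0.0333
finger_force: 20.0
time: 6.15
tool_pos: [0.5302, -0.059, 0.1221]
tool_rot: [-180.0, 0.0, 90.1]
force: [-0.2, 0.1, -1.7]
opening: 0.0338
finger_force: 20.0
time: 6.65
tool_pos: [0.5785, -0.1322, 0.1218]
tool_rot: [-179.9, -0.0, 90.0]
force: [0.2, 1.1, -1.7]
opening: 0.033
finger_force: 20.0
time: 7.15
tool_pos: [0.5785, -0.1307, 0.1228]
tool_rot: [180.0, 0.0, 90.0]
force: [-0.4, 0.3, -1.0]
opening: 0.0334
finger_force: 20.0
[ 0.57852429 -0.1306903   0.12283964] [1.79983680e+02 4.10837167e-03 9.00357297e+01]
```

View pics/m1.png

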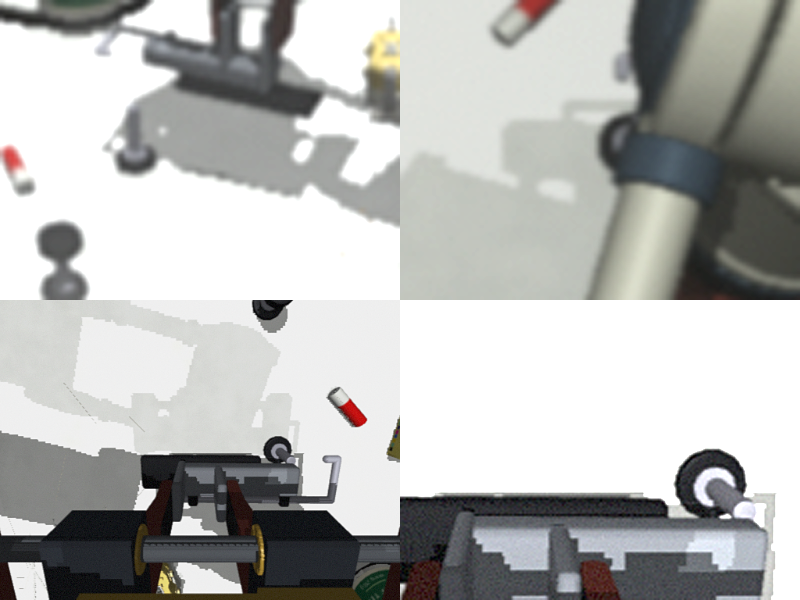

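The wrist view shows the open hook at about (330,480) in the lower-left tile and the post at (280,450). I'll overlay the predicted geometry to check the offsets.

Run:
```python
from h import *
w=dict(np.load('wrist.npz'));T=np.array([.5785,-.1307,.1228])
O=T+[.001,.0018,-.1228+.080]
K=[(75,10,28),(75,-10,28),(101,14,20),(101,-14,20),(107,14,23),(16,13,64),(16,-13,64),(-18,13,64),(-18,-13,64)]
x0,y0,s=330,170,7
x0,y0,s=210,170,4
im=cv2.resize(w['color'][y0:y0+150,x0:x0+200],None,fx=s,fy=s,interpolation=cv2.INTER_CUBIC)
def dr(P,c):
    for p in proj(w,P): cv2.circle(im,tuple(int(q) for q in (p-[x0,y0]+.5)*s),3,c,-1)
dr([O+np.array(k)/1e3 for k in K],(0,0,255))
P=np.array([.668,-.129,0]);dr([P+[0,0,.05],P+[.016,0,.008],P+[-.016,0,.008],P+[0,.016,.008],P+[0,-.016,.008]],(0,255,0))
cv2.imwrite('pics/m2.png',im)
```

```text
(no output)
```

View pics/m2.png

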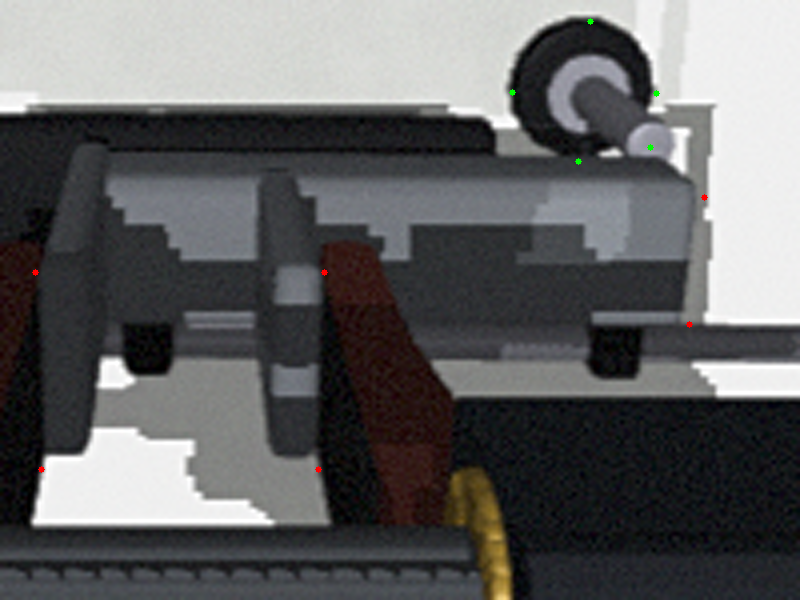

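Post markers fit. The plates sit about 2 mm further to +y than predicted (lower edge at row 453, not 469). The nose ends at column 693, not 704, which may mean a slight pitch. Checking hook and tilt.

Run:
```python
from h import *
w=dict(np.load('wrist.npz'));b=dict(np.load('scene.npz'));T=np.array([.5785,-.1307,.1228])
O=T+[.001,.0038,-.1228+.080]
def mk(d,x0,y0,W,H,s,sets):
    im=cv2.convertScaleAbs(cv2.resize(d['color'][y0:y0+H,x0:x0+W],None,fx=s,fy=s,interpolation=cv2.INTER_CUBIC),alpha=1.3)
    for P,c in sets:
        for p in proj(d,P): cv2.circle(im,tuple(int(q) for q in (p-[x0,y0]+.5)*s),2,c,-1)
    return im
L=lambda K:[O+np.array(k)/1e3 for k in K]
hk=L([(101,-14,20),(101,14,20),(75,0,28),(75,0,12)]);bd=L([(50,20,0),(-62,20,0),(16,13,64),(-18,13,64),(16,13,28)])
P=np.array([.668,-.129,0]);po=[P+[0,0,.05],P+[.016,0,.008],P+[-.016,0,.008],P+[0,.016,.008]]
o=np.zeros((600,800,3),np.uint8)
o[:,:350]=mk(w,355,155,350//4+1,150,4,[(hk,(0,0,255)),(po,(0,255,0))])[:, :350]
o[:480,352:800]=mk(b,220,120,64,80,7,[(hk,(0,0,255)),(bd,(0,0,255)),(po,(0,255,0))])[:480,:448]
cv2.imwrite('pics/m3.png',o)
```

```text
(no output)
```

View pics/m3.png

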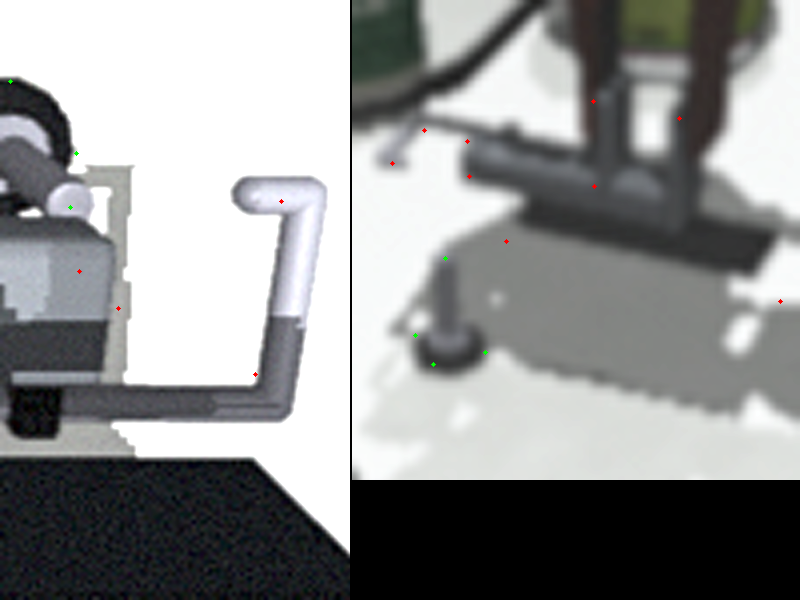

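The hook's rod and lip inner edges (rows 385 and 213) and the cross bar (column 283 at row 201, predicted 281) put the mouth centre at about (0.6675, -0.1287). The post is at (0.668, -0.129), so the tilt is only about 2°. Lower the probe.

```bash
python3 -m jog '{"grip":[-1,-1,-1,-1,-1],"xyz":[[0,0,5],[0,0,10],[0,0,12],[0,0,12],[0,0,8]],"roll":[0,0,0,0,0]}' && python3 -m jog '{"grip":[-1,-1,-1,-1,-1],"xyz":[[0,0,10],[0,0,8],[0,0,6],[0,0,4],[0,0,2]],"roll":[0,0,0,0,0]}' && python3 -m jog '{"grip":[-1,-1,-1,-1,-1],"xyz":[[0,0,1],[0,0,1],[0,0,1],[0,0,0],[0,0,0]],"roll":[0,0,0,0,0]}'
python3 - <<'E'
from h import *
a=cam('scene');w=cam('wrist')
o=np.zeros((600,800,3),np.uint8)
o[:,:400]=cv2.convertScaleAbs(cv2.resize(a['color'][120:195,220:270],(400,600),interpolation=cv2.INTER_CUBIC),alpha=1.4)
o[:,400:]=cv2.resize(w['color'][150:300,340:440],(400,600),interpolation=cv2.INTER_CUBIC)
cv2.imwrite('pics/d1.png',o)
E
```

```text
time: 7.8
tool_pos: [0.5777, -0.1308, 0.0732]
tool_rot: [-179.9, -0.0, 90.0]
force: [0.5, -0.2, -1.7]
opening: 0.0341
finger_force: 20.0
time: 8.3
tool_pos: [0.5785, -0.131, 0.0453]
tool_rot: [-180.0, -0.0, 90.0]
force: [0.0, -1.1, -1.5]
opening: 0.0335
finger_force: 20.0
time: 8.8
tool_pos: [0.5789, -0.1311, 0.0431]
tool_rot: [180.0, 0.0, 90.0]
force: [0.5, 0.0, -0.3]
opening: 0.0338
finger_force: 20.0
```

View pics/d1.png

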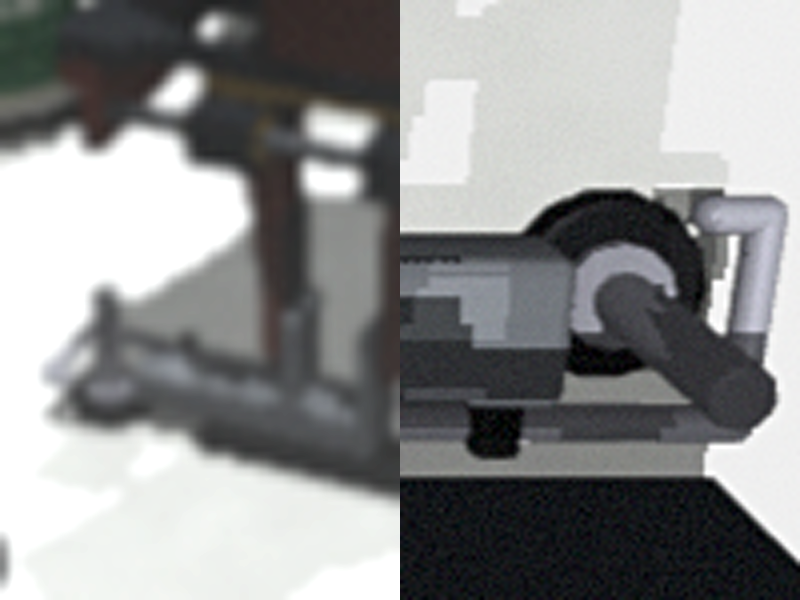

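The wrist view shows the post base at (620,280) inside the mouth, between nose (570) and cross bar (745). Seat it by another 1 mm, then open gradually.

```bash
python3 -m jog '{"grip":[-1,-1,-1,-1,-1],"xyz":[[0,0,0.5],[0,0,0.5],[0,0,0],[0,0,0],[0,0,0]],"roll":[0,0,0,0,0]}' 15 && python3 -m jog '{"grip":[-0.2,-0.1,0,0.1,0.2],"xyz":[[0,0,0],[0,0,0],[0,0,0],[0,0,0],[0,0,0]],"roll":[0,0,0,0,0]}' && python3 -m jog '{"grip":[0.3,0.5,0.7,0.8,0.8],"xyz":[[0,0,0],[0,0,0],[0,0,0],[0,0,0],[0,0,0]],"roll":[0,0,0,0,0]}' && python3 -m jog '{"grip":[0.8,0.8,0.8,0.8,0.8],"xyz":[[0,0,0],[0,0,-10],[0,0,-20],[0,0,-30],[0,0,-30]],"roll":[0,0,0,0,0]}' && python3 -m jog '{"grip":[0.8,0.8,0.8,0.8,0.8],"xyz":[[0,-30,-20],[0,-40,-20],[0,-40,-10],[0,-20,0],[0,0,0]],"roll":[0,0,0,0,0]}'
python3 - <<'E'
from h import *
a=cam('scene');w=cam('wrist')
o=np.zeros((600,800,3),np.uint8)
o[:,:400]=cv2.convertScaleAbs(cv2.resize(a['color'][140:230,220:280],(400,600),interpolation=cv2.INTER_CUBIC),alpha=1.4)
o[:300,400:]=cv2.resize(w['color'],(400,300))
o[300:,400:]=cv2.resize(w['color'][100:205,330:470],(400,300),interpolation=cv2.INTER_CUBIC)
cv2.imwrite('pics/e1.png',o)
E
```

```text
time: 9.4
tool_pos: [0.579, -0.1311, 0.0428]
tool_rot: [179.9, 0.0, 90.0]
force: [-1.2, 0.1, 5.6]
opening: 0.0336
finger_force: 15.0
time: 9.9
tool_pos: [0.5791, -0.1311, 0.0416]
tool_rot: [179.9, 0.0, 90.0]
force: [0.5, 0.6, -0.3]
opening: 0.0516
finger_force: 0.0
time: 10.4
tool_pos: [0.5786, -0.131, 0.0415]
tool_rot: [-180.0, -0.0, 90.0]
force: [-0.1, -0.1, -0.0]
opening: 0.0791
finger_force: 0.0
time: 10.9
tool_pos: [0.5783, -0.131, 0.133]
tool_rot: [-180.0, -0.0, 90.0]
force: [0.8, 0.4, 0.3]
opening: 0.0788
finger_force: 0.0
time: 11.4
tool_pos: [0.4475, -0.1313, 0.1839]
tool_rot: [179.8, 0.1, 89.9]
force: [0.2, 0.5, 0.3]
opening: 0.0786
finger_force: 0.0
```

View pics/e1.png

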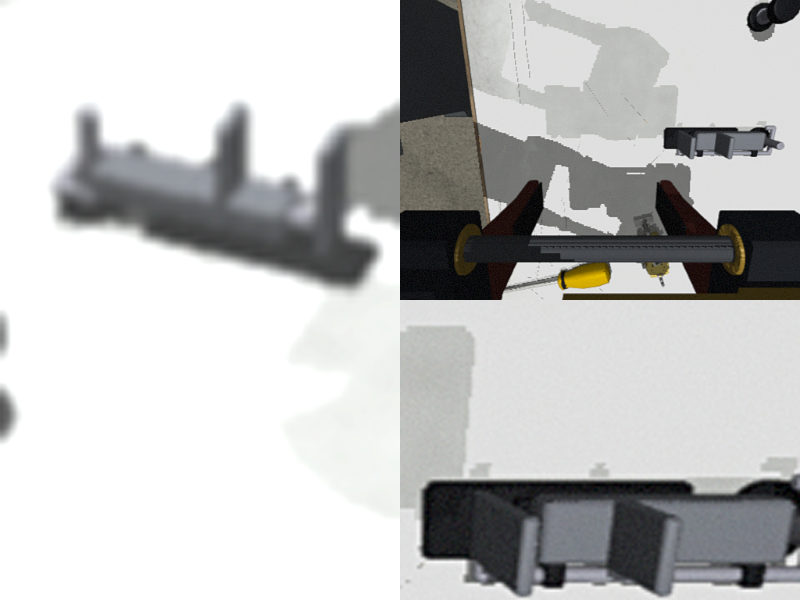

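The probe stands flat, nose against the post base, with the post rising at the hook. One last close-up of the hook before handing in.

Run:
```python
from h import *
w=cam('wrist');t=cam('top')
o=np.zeros((600,800,3),np.uint8)
o[:,:400]=cv2.resize(w['color'][140:230,440:500],(400,600),interpolation=cv2.INTER_CUBIC)
o[:,400:]=cv2.convertScaleAbs(cv2.resize(t['color'][125:215,300:360],(400,600),interpolation=cv2.INTER_CUBIC),alpha=1.6)
cv2.imwrite('pics/f1.png',o)
```

```text
(no output)
```

View pics/f1.png

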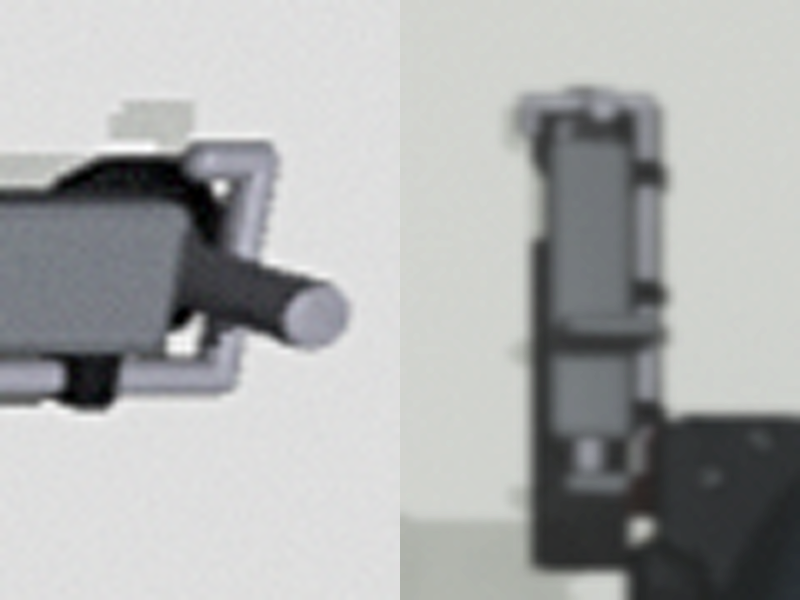

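The post (base at about (200,250), top (317,315)) is enclosed between nose and cross bar, with the hook drawn shut on it.

```bash
python3 -c "
from bench import arm
print(arm.close_job())"
```

```text
the job is handed in; nothing more can be done
None
```

The probe is clipped onto the tall plain post and, in the last pictures, stands flat with the hook shut on it; the gripper was clear, and the job was handed in at about 11.5 s (no verdict shown).

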